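# Stack a graded plate sampler on its leaning rod

### The arm

A 6-joint arm with a two-finger parallel gripper is mounted at the origin on a cart in front of the work surface, level with it; the furniture and walls round the work are solid. World frame = base frame: x ahead of the robot, y to its left, z up, the work surface at z = 0. Lengths are in mm, angles in rad, forces in N, time in s.
With the tool pointing down it reaches from about 350 to 875 mm from the base axis. Payload 4.2 kg.
Tool frame: the origin (TCP) lies midway between the tips of the shut fingers; the grasp point (between the pads) lies 19 mm behind it; z points along the fingers, y is the line along which they close (so a half turn about z gives the same grasp; the last joint's range is limited). The gripper opens to 85 mm and grips with 20 to 120 N. Pads are 22 mm wide; open, the fingers measure 114 mm over their backs; the gripper's body (76 mm by 85 mm) begins 54 mm behind the grasp point. The pads swing forward as they close: fully open they stand 13 mm farther back than shut.
Start: joints at [-0.88, 0.385, 0.008, 0, -1.194, -0.259], TCP at [261.578, -567.605, 195.612] pointing down, gripper open.
Joint ranges: [-3.14, 3.14], [-1.21, 2.06], [-1.07, 1.41], [-3.16, 2.05], [-2.99, -0.16], [-3.1, 3.1]. Speed limits (rad/s): [2.79, 2.79, 3.14, 3.14, 3.14, 3.14].

### API

Orientations are given as a unit quaternion [x, y, z, w].
In Python, from bench import arm, eyes, nets gives the robot as it stands.
- The arm moves only by the tool apply_moves, never from a script. Its arguments are lists of equal length, an entry for each row: "delta_rot": the turn, a rotation vector about the tool's x, y, z as a fraction of full scale, a list of three; "xyz": the shift along the tool's x, y, z as a fraction of full scale, a list of three; "hand": the gripper command: -1 is fully open, 1 is shut, values between are in proportion. In form: {"delta_rot": [[ax, ay, az], ...], "xyz": [[dx, dy, dz], ...], "hand": [hand, ...]}. A call has 1 to 20 rows; each row shifts and turns the commanded pose from where the row before left it, along the tool's axes as they then stand; what a row does not reach is not made up. Full scale, the value 1, is 0.025 m for a shift and 6 degrees for a turn. A row lasts 1/12 s, in which the tool goes at most 41.7 mm and 7.16 degrees, less where a joint would pass 70% of its speed; a pose out of reach is approached as far as the arm can. A call with a number of a shift or a turn outside -1 to 1 is refused whole. A call with a gripper value outside its range is refused whole. The fingers move at their own pace and stop on an object; the grip force is fixed at half the most. Time passes only in rows, so rows that do not move let the fingers close. It gives the time, the measured TCP pose, the force, the opening and the grip force at its end, in the units of the state.
- arm.read_state(): the state, without advancing time (a new reading comes with each control period).
- eyes.get_image(name): name is "scene" or "top" or "wrist"; returns a dict with "frame" (480x640x3 uint8, red, green, blue), "range_z" (480x640 float32, mm along the optical axis (not along the pixel's ray), 0 where there is no reading), "camera_matrix" (3x3 intrinsics, pixels), "R" (3x3) and "t" (3): a world point X has camera coordinates R X + t; the wrist camera has in their place "hand_eye" (4x4, takes a point from camera to tool coordinates, whose origin is the TCP and whose axes are the flange's). Camera axes: x right, y down, z forward; pixel columns grow to the right and rows downward; lengths in mm; the calibration is good to about 2 mm. The wrist camera is an equidistant fisheye: a pixel r from the principal point sees the ray r / f radians off the axis. A picture is of the moment at which its call begins: read the wrist's pose just before it.
- arm.job_done(): hands the job in; it is judged then, once.
Trained networks look in a picture, given as the dict that the camera call returned (one of the last four; its "shot" number tells which), for a name from the list of things; names that differ only in an ending like _2 or _b are one class to them, and where a whole thing is asked for, a point or a joint stands for the part that bears it (a point fixed in the world has none). Each returns a list of dicts, best first, with "score" (0 to 1); they miss things now and then, are a little off and sometimes report something else, mostly with a low value. They report only what shows in the picture. A call takes as long as a camera call. They do not tell look-alikes from the thing itself.
- nets.look_for(name, picture): "bbox" ([left, top, right, bottom] in pixels, round what is visible of it).
- nets.masks_of(name, picture): "region" (480x640 bool, what is visible of it) and "bbox" ([left, top, right, bottom] in pixels, round what is visible of it).
The state is a dict: "clock": time; "joints": joint angles; "joint_vel": joint speeds; "joint_efforts": joint torques, N m; "position": TCP position; "ee_rot": TCP orientation; "contact_force": force on the tool from outside, world axes, zero at the start; "wrist_torque": the same for the moment, N m; "gripper_width": finger opening in mm; "grasp_force": force on a finger pad.
Only numpy, scipy, OpenCV 4.12 (cv2) and the standard library are available. Lean on these libraries where they do the work, as an engineer would, in place of code of your own. Each camera call takes 0.05 s, during which the arm holds its last target. There are 200 camera calls.

### The job

Finish stacking the invertebrate plate sampler so that its gaps narrow upwards: thread the three loose round plates, collars up, onto the rod of the stand, the tallest collar first, the middle one next and the shortest on top, each pushed down past the two sprung balls until it lies flat and fully home on the one below. The rod stands a little askew and its nose must be felt for: go gently and never bear on the stand or rod with more than about 30 N. Leave the beaker, the pH pen and the marker where they are.

Things in the scene. Friction and masses are not known exactly. Their poses are not given: they have to be found in the camera images.
- stand: assembly stand of a plate sampler, fixed to the bench: dark steel foot 100 mm across, a socket with a clamp screw, and on it one brown plate (60 mm across) with a 25 mm collar, already mounted. A 10 mm steel rod stands out of that collar. Origin in the middle of the foot's underside, z up
- seat (a point): middle of the top face of the mounted collar, 49 mm above the stand's origin on its axis: the first loose plate rests here, the next ones on it
- rod_root (a point): where the rod is rooted, on the stand's axis 36 mm above its origin (inside the mounted collar). The rod runs straight from here to its nose, which is 85 mm higher but 4 to 5 mm off the stand's axis, in an unknown direction. Friction holds it there; a firm sideways push shifts it a little
- nose_level (a point): point on the stand's axis at the height of the rod's nose, 121 mm above the stand's origin. The nose itself is not measured: it is 4 to 5 mm to some side of this point and must be felt for or seen. It is blunt (top 1.5 mm bevelled in to 8.4 mm across); a bore drops over it if centred within about 1.5 mm
- ball_level (a point): point on the stand's axis at the height of the centres of two sprung steel balls that bulge 2.3 mm out of opposite sides of the rod, 111 mm above the stand's origin. A plate must be pushed down over them (about 5 to 12 N); they drag in its bore until its collar is below them, then flick it down. They hold the stack on
- plate_tall_centre (a point): loose round brown hardboard plate, 60 mm across, 4 mm thick, with an off-white collar bonded on its middle (26 mm across, 20 mm tall, the tallest of three); 24 mm tall over all, lies collar up, 40 g. A 12 mm bore runs through both. This point is on the bore's axis, 12 mm above the underside; z runs up the bore. Pinch it by the collar from above.
- plate_mid_centre (a point): loose round brown hardboard plate, 60 mm across, 4 mm thick, with an off-white collar bonded on its middle (26 mm across, 15 mm tall, the middle one of three); 19 mm tall over all, lies collar up, 40 g. A 12 mm bore runs through both. This point is on the bore's axis, 9.5 mm above the underside; z runs up the bore. Pinch it by the collar from above.
- plate_short_centre (a point): loose round brown hardboard plate, 60 mm across, 4 mm thick, with an off-white collar bonded on its middle (26 mm across, 10 mm tall, the shortest of three); 14 mm tall over all, lies collar up, 40 g. A 12 mm bore runs through both. This point is on the bore's axis, 7 mm above the underside; z runs up the bore. Pinch it by the collar from above.
- beaker: empty clear 100 ml beaker, 60x53x70 mm, bystander; origin in the middle of its underside
- pen: yellow and grey pH pen, 149 mm long, lying, bystander; origin in the middle of its underside, length along its y
- felt_marker: white felt marker with a black cap, 135 mm long, lying, bystander; origin in the middle of its underside, length along its y
Not all that is in view belongs to the job. What is shaped like the part that bears plate_short_centre but pink is not meant. What is shaped like the part that bears plate_tall_centre but blue is not meant.

How it is judged:
By the outcome, as a careful person would: the job done as asked, in the order asked, and still so for the second after the job is handed in, with the robot touching nothing.
It also fails if it takes over 72 s, if anything falls off the work surface, if the arm or the gripper's body presses on something with over 40 N, if the wrist force passes 120 N, or if a joint passes its speed limit or range.

## Working session

There is one attempt and no reset: what is moved stays moved. The work goes in short steps, Python scripts to look and compute and a tool call to move; the robot and the scene stay as the last step left them, time stands still between calls to the robot, and variables do not carry over. Pictures are saved under pics/ and viewed, at most 10 in all, crops included, and the job is handed in when it is done.

Besides the shell and the picture viewer there is one more tool, called after "Emit:" by a JSON object that holds its "name" and its "arguments". apply_moves: Moves the arm, as the interface text tells. Its arguments: {"type":"object","properties":{"delta_rot":{"type":"array"},"xyz":{"type":"array"},"hand":{"type":"array"}},"required":["delta_rot","xyz","hand"]}

```bash
ls; mkdir -p pics
cat > h.py <<'E'
import numpy as np, cv2
from bench import arm, eyes, nets
def world(im,u,v,z=None):
    K=im["camera_matrix"];R=im["R"];t=im["t"]
    d=im["range_z"][int(v),int(u)] if z is None else z
    return R.T@(d*np.linalg.inv(K)@np.array([u,v,1.])-t)
def cloud(im,m):
    v,u=np.nonzero(m&(im["range_z"]>0)); d=im["range_z"][v,u]
    P=np.linalg.inv(im["camera_matrix"])@np.vstack([u,v,np.ones_like(u)])*d
    return (im["R"].T@(P-np.array(im["t"]).reshape(3,1))).T
def save(n,f): cv2.imwrite("pics/"+n,cv2.cvtColor(f,cv2.COLOR_RGB2BGR))
E
python3 - <<'E'
from h import *
s=arm.read_state();print({k:np.round(v,3) for k,v in s.items()})
for n in("top","scene"):
    im=eyes.get_image(n);save(n+"0.png",im["frame"]);print(n,np.round(im["camera_matrix"],1).tolist(),"cam at",np.round(-im["R"].T@im["t"]))
    for o in("stand","plate_tall_centre","plate_mid_centre","plate_short_centre","beaker","pen","felt_marker"):
        for r in nets.masks_of(o,im)[:5]:
            if r["score"]<.2: continue
            c=cloud(im,r["region"]); 
            print(o,round(r["score"],2),np.round(r["bbox"]),np.round(np.median(c,0)),"z95",np.round(np.percentile(c[:,2],97)) if len(c) else "")
E
```

```text
pics
{'clock': np.float64(0.0), 'joints': array([-8.800e-01,  3.860e-01,  7.000e-03, -1.000e-03, -1.194e+00,
       -2.590e-01]), 'joint_vel': array([ 0.001, -0.   , -0.   , -0.   ,  0.001,  0.001]), 'joint_efforts': array([-1.0000e-03, -3.9229e+01,  1.8840e+01,  4.1860e+00, -5.0000e-03,
       -0.0000e+00]), 'position': array([ 261.278, -567.02 ,  194.502]), 'ee_rot': array([-0.214,  0.977,  0.001, -0.   ]), 'contact_force': array([ 0.074,  0.604, -0.175]), 'wrist_torque': array([-0.011,  0.004,  0.002]), 'grasp_force': np.float64(0.0), 'gripper_width': np.float64(85.257)}
top [[511.4, 0.0, 319.6], [0.0, 511.4, 238.0], [0.0, 0.0, 1.0]] cam at [419. 101. 964.]
stand 0.67 [394. 212. 443. 266.] [523. -79.  14.] z95 78.0
plate_tall_centre 0.71 [319. 185. 354. 215.] [605.  66.   5.] z95 26.0
plate_tall_centre 0.67 [234. 272. 267. 300.] [443. 227.   5.] z95 26.0
plate_mid_centre 0.85 [268. 179. 299. 216.] [607. 165.   5.] z95 21.0
plate_short_centre 0.96 [317. 309. 350. 339.] [371.  75.   5.] z95 16.0
plate_short_centre 0.64 [318. 255. 344. 288.] [468.  81.   5.] z95 16.0
plate_short_cent
[... 228 characters left out ...]
0
felt_marker 0.65 [394. 151. 465. 169.] [ 681. -112.   16.] z95 20.0
scene [[456.9, 0.0, 328.6], [0.0, 456.9, 238.3], [0.0, 0.0, 1.0]] cam at [204. 805. 641.]
stand 0.71 [349. 188. 385. 246.] [523. -72.  11.] z95 106.0
plate_tall_centre 0.87 [334. 313. 363. 338.] [439. 236.   3.] z95 23.0
plate_tall_centre 0.57 [294. 250. 326. 268.] [602.  76.   3.] z95 23.0
plate_mid_centre 0.82 [273. 273. 301. 295.] [604. 174.   3.] z95 18.0
plate_short_centre 0.95 [395. 281. 422. 300.] [368.  81.   3.] z95 13.0
plate_short_centre 0.78 [353. 271. 377. 287.] [465.  89.   3.] z95 13.0
pen 0.92 [242. 315. 303. 374.] [542. 336.  15.] z95 18.0
felt_marker 0.61 [304. 195. 328. 226.] [ 678. -103.   13.] z95 17.0
```

Run:
```python
from h import *
im=cv2.imread("pics/top0.png")
cv2.imwrite("pics/topcrop.png",cv2.resize(im[110:350,150:470],(800,600),interpolation=cv2.INTER_CUBIC))
```

```text
(no output)
```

View pics/topcrop.png

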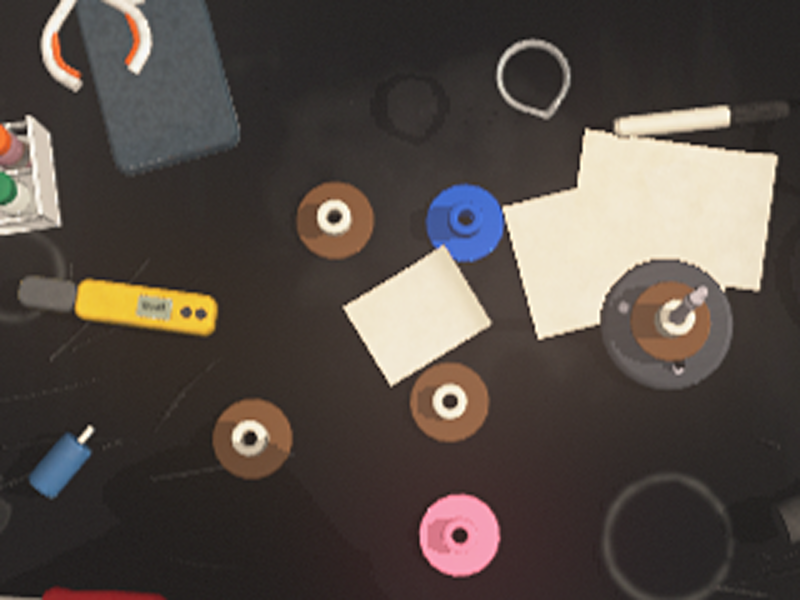

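View pics/scene0.png

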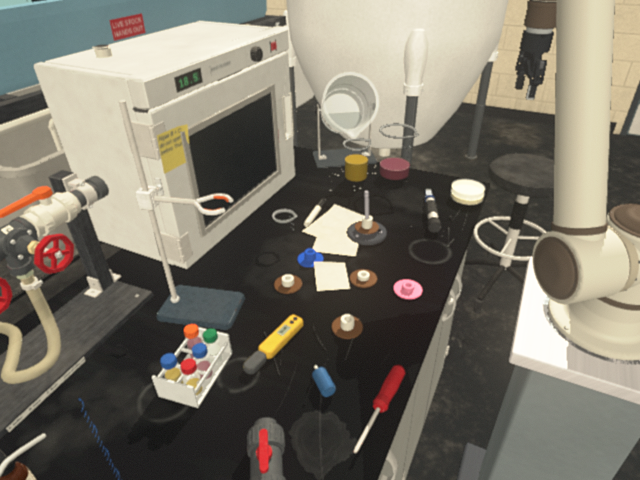

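Run:
```python
from h import *
w=eyes.get_image("wrist");print(np.round(w["hand_eye"],3).tolist(),np.round(w["camera_matrix"],1).tolist())
for n in("top","scene"):
    im=eyes.get_image(n)
    for o in("stand","plate_tall_centre","plate_mid_centre","plate_short_centre"):
        for r in nets.masks_of(o,im)[:3]:
            if r["score"]<.5: continue
            c=cloud(im,r["region"]);zt=np.percentile(c[:,2],97)
            col=np.median(im["frame"][r["region"]],0)
            if o=="stand":
                print(n,o,[(z,np.round(c[abs(c[:,2]-z)<4].mean(0),1).tolist(),int((abs(c[:,2]-z)<4).sum())) for z in(0,10,28,49,60,75,90,105,118)])
            else:
                # brim rim: min enclosing circle of plate-level points
                b=c[(c[:,2]>-2)&(c[:,2]<8)]
                (x,y),rad=cv2.minEnclosingCircle(b[:,:2].astype(np.float32))
                top=c[abs(c[:,2]-zt)<2]
                print(n,o,col,"rim",round(x,1),round(y,1),round(rad,1),"collar",np.round(top.mean(0),1),len(top))
```

```text
[[-0.0, -0.946, -0.325, 83.46], [1.0, -0.0, -0.0, 0.321], [0.0, -0.325, 0.946, -179.008], [0.0, 0.0, 0.0, 1.0]] [[371.6, 0.0, 325.8], [0.0, 371.6, 230.6], [0.0, 0.0, 1.0]]
top stand [(0, [524.3, -67.6, 1.4], 6), (10, [524.4, -80.0, 11.8], 1070), (28, [525.3, -80.4, 25.6], 392), (49, [524.4, -81.7, 49.1], 110), (60, [525.5, -79.9, 61.8], 7), (75, [525.5, -79.8, 74.2], 5), (90, [526.9, -79.3, 91.2], 8), (105, [525.6, -83.1, 102.8], 2), (118, [529.9, -80.6, 118.8], 28)]
top plate_tall_centre [ 71. 111. 206.] rim 606.3 66.8 30.2 collar [605.3  66.9  25.3] 66
top plate_tall_centre [126.  89.  62.] rim 442.9 229.7 30.6 collar [442.5 228.1  25.1] 76
top plate_mid_centre [143.  98.  68.] rim 608.1 166.6 29.4 collar [607.7 167.   20.1] 73
top plate_short_centre [150. 104.  73.] rim 468.3 79.8 30.8 collar [469.   80.1  15.6] 67
top plate_short_centre [246. 159. 182.] rim 370.3 74.5 29.7 collar [370.5  74.1  15.4] 76
scene stand [(0, [515.0, -55.4, 2.0], 32), (10, [518.4, -64.7, 9.7], 415), (28, [519.7, -74.0, 27.1], 34), (49, [524.3, -78.4, 47.6], 36), (60, [525.1, -79.0, 60.0], 12), (75, [524.7, -79.3, 74.6], 8), (90, [526.9, -79.2, 90.7], 14), (105, [528.5, -78.9, 104.4], 11), (118, [527.9, -77.2, 115.8], 6)]
scene plate_tall_centre [134.  97.  64.] rim 442.3 230.6 30.1 collar [442.1 230.7  22.6] 65
scene plate_tall_centre [ 60.  94. 171.] rim 605.1 70.4 30.3 collar [603.7  71.3  22.3] 38
scene plate_mid_centre [142.  98.  64.] rim 607.3 167.6 30.2 collar [607.6 168.9  17.2] 50
scene plate_short_centre [152. 108.  73.] rim 467.0 79.7 33.3 collar [467.9  82.7  12.6] 49
scene plate_short_centre [254. 172. 191.] rim 369.8 75.7 30.2 collar [369.6  76.1  12.3] 52
```

Emit:
{"name": "apply_moves", "arguments": {"delta_rot": [[0,0,1],[0,0,1],[0,0,1],[0,0,1],[0,0,0.12],[0,0,0],[0,0,0],[0,0,0],[0,0,0],[0,0,0],[0,0,0],[0,0,0],[0,0,0],[0,0,0],[0,0,0],[0,0,0],[0,0,0],[0,0,0],[0,0,0],[0,0,0]], "xyz": [[0,0,0],[0,0,0],[0,0,0],[0,0,0],[0,0,0],[-0.7,1,0],[-0.7,1,0],[-0.7,1,0],[-0.7,1,0],[-0.7,1,0],[-0.7,1,0],[-0.7,1,0],[-0.7,1,0],[-0.7,1,0],[-0.7,1,0],[-0.7,1,0],[-0.7,1,0],[-0.7,1,0],[-0.7,1,0],[-0.7,1,0]], "hand": [-1,-1,-1,-1,-1,-1,-1,-1,-1,-1,-1,-1,-1,-1,-1,-1,-1,-1,-1,-1]}}

```text
clock: 3.02
position: [524.7, -191.1, 195.9]
ee_rot: [-0.001, 1.0, -0.0, 0.0]
contact_force: [0.5, -0.2, 1.0]
gripper_width: 85.2
grasp_force: 0.0
```

Emit:
{"name": "apply_moves", "arguments": {"delta_rot": [[0,0,0],[0,0,0],[0,0,0],[0,0,0],[0,0,0],[0,0,0],[0,0,0],[0,0,0]], "xyz": [[-0.1,1,0],[0,1,0],[0,1,0],[0,1,0],[0,0.44,0.5],[0,0,0.86],[0,0,0],[0,0,0]], "hand": [-1,-1,-1,-1,-1,-1,-1,-1]}}

```text
clock: 3.68
position: [525.8, -81.6, 161.1]
ee_rot: [-0.001, 1.0, -0.0, -0.001]
contact_force: [-0.5, -0.8, -0.1]
gripper_width: 85.6
grasp_force: 0.0
```

```bash
cat >> h.py <<'E'
from scipy.spatial.transform import Rotation as Ro
def wray(w,s,u,v):
    K=w["camera_matrix"];H=np.array(w["hand_eye"])
    a=np.array([(u-K[0,2])/K[0,0],(v-K[1,2])/K[1,1]]);th=np.hypot(*a)
    d=np.r_[a/max(th,1e-9)*np.sin(th),np.cos(th)]
    R=Ro.from_quat(s["ee_rot"]).as_matrix()
    return R@H[:3,:3]@d, R@H[:3,3]+s["position"]
def atz(w,s,u,v,z):
    d,o=wray(w,s,u,v); return o+d*(z-o[2])/d[2]
def proj(w,s,X):
    H=np.array(w["hand_eye"]);R=Ro.from_quat(s["ee_rot"]).as_matrix();K=w["camera_matrix"]
    c=H[:3,:3].T@(R.T@(np.array(X)-s["position"])-H[:3,3])
    th=np.arctan2(np.hypot(c[0],c[1]),c[2]);q=c[:2]/np.hypot(c[0],c[1])*th*K[0,0]
    return q+K[:2,2]
def wshot(n):
    s=arm.read_state();w=eyes.get_image("wrist");save(n,w["frame"])
    np.savez("pics/"+n+".npz",f=w["frame"],d=w["range_z"],K=w["camera_matrix"],H=w["hand_eye"],p=s["position"],q=s["ee_rot"])
    return w,s
E
python3 - <<'E'
from h import *
w,s=wshot("w_stand.png");print(s["position"],s["clock"],s["contact_force"])
print(proj(w,s,[529,-80,121]),proj(w,s,[524.8,-80,49]))
E
```

```text
[525.77467681 -81.59375484 161.08879362] 3.6833 [-0.50097096 -0.78551474 -0.14510659]
[327.72268748 247.84109165] [327.43014784 210.55784673]
```

View pics/w_stand.png

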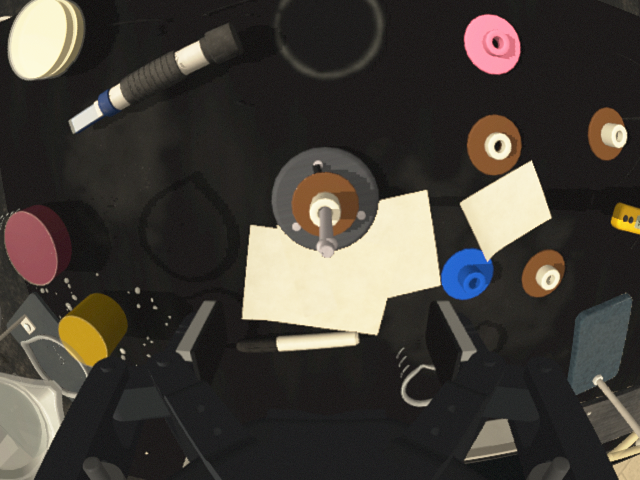

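```bash
cat >> h.py <<'E'
def wcloud(w,s,box):
    u0,v0,u1,v1=box;out=[]
    H=np.array(w["hand_eye"]);R=Ro.from_quat(s["ee_rot"]).as_matrix()
    for v in range(v0,v1):
        for u in range(u0,u1):
            r=w["range_z"][v,u]
            if r<=0: continue
            d,o=wray(w,s,u,v); c=H[:3,:3].T@R.T@d
            out.append(np.r_[o+d*r/c[2],u,v])
    return np.array(out)
E
python3 - <<'E'
from h import *
z=np.load("pics/w_stand.png.npz");w=dict(range_z=z["d"],camera_matrix=z["K"],hand_eye=z["H"],frame=z["f"]);s=dict(position=z["p"],ee_rot=z["q"])
c=wcloud(w,s,(265,140,385,270))
for zz in(14,28,49,70,85,100,110,115,119,121,123):
    m=abs(c[:,2]-zz)<2; print(zz,m.sum(),np.round(c[m].mean(0),1), np.round((c[m].min(0)+c[m].max(0))/2,1)) if m.any() else 0
for nm,zz in(("foot",12),):
    m=abs(c[:,2]-zz)<4; print(cv2.minEnclosingCircle(c[m][:,:2].astype(np.float32)))
m=(c[:,2]>20)&(c[:,2]<33); print(cv2.minEnclosingCircle(c[m][:,:2].astype(np.float32)))
im=z["f"][235:265,306:346]; save("nose.png",cv2.resize(im,(800,600),interpolation=cv2.INTER_NEAREST))
im=z["f"][190:235,296:356]; save("coll.png",cv2.resize(im,(800,600),interpolation=cv2.INTER_NEAREST))
E
```

```text
14 3413 [520.2 -82.7  12.9 324.4 194.4] [526.4 -82.2  14.  325.  199.5]
28 83 [518.6 -81.8  26.8 325.3 196.6] [524.  -80.7  28.  326.5 202. ]
49 473 [524.  -82.3  49.3 324.6 209.7] [525.5 -82.4  49.  324.5 211. ]
70 24 [524.9 -82.   70.  324.9 218.2] [525.5 -81.9  70.  325.  219. ]
85 26 [525.6 -81.8  85.1 325.1 225.2] [526.3 -81.5  85.  325.5 226. ]
100 32 [526.4 -81.5 100.2 325.4 233.2] [526.9 -81.5 100.  325.5 234. ]
110 26 [526.7 -81.2 110.4 325.9 238.7] [528.6 -80.8 110.2 326.5 242. ]
115 111 [528.3 -80.2 114.7 327.5 243.3] [529.6 -80.8 114.9 326.5 245. ]
119 70 [529.9 -81.2 119.9 325.9 248.6] [530.9 -81.1 119.1 326.  249.5]
121 171 [530.6 -80.7 121.2 326.6 250.3] [530.9 -81.1 121.1 326.  250. ]
123 118 [530.6 -80.7 121.6 326.7 250.5] [530.7 -81.1 122.1 326.  250.5]
((526.7913818359375, -82.49073791503906), 50.228912353515625)
((523.770263671875, -83.10025787353516), 32.68628692626953)
```

View pics/nose.png

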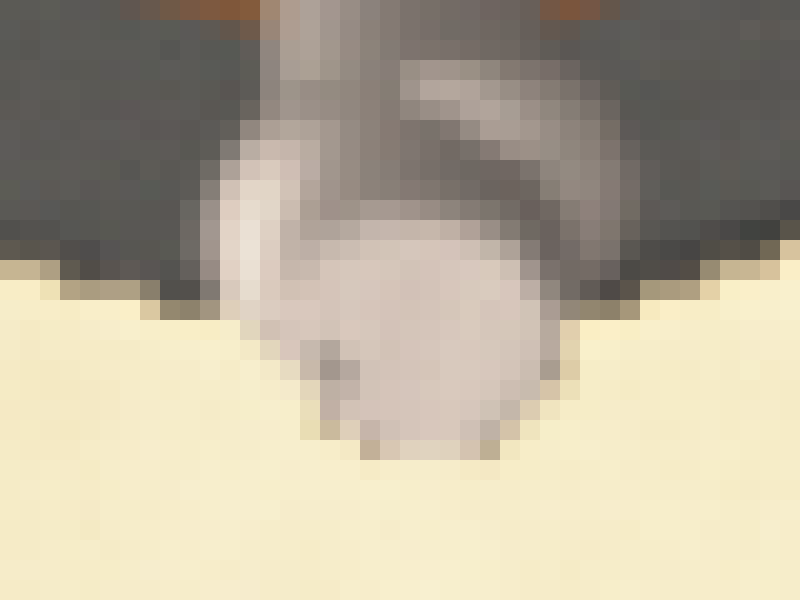

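Emit:
{"name": "apply_moves", "arguments": {"delta_rot": [[0,0,0],[0,0,0],[0,0,0],[0,0,0],[0,0,0],[0,0,0],[0,0,0],[0,0,0],[0,0,0],[0,0,0],[0,0,0],[0,0,0],[0,0,0],[0,0,0],[0,0,0],[0,0,0],[0,0,0],[0,0,0],[0,0,0],[0,0,0]], "xyz": [[0.27,0.95,0],[0.27,0.95,0],[0.27,0.95,0],[0.27,0.95,0],[0.27,0.95,0],[0.27,0.95,0],[0.27,0.95,0],[0.27,0.95,0],[0.27,0.95,0],[0.27,0.95,0],[0.27,0.95,0],[0.27,0.95,0.2],[0.27,0.95,0.6],[0,0,1],[0,0,1],[0,0,0.8],[0,0,0.28],[0,0,0],[0,0,0],[0,0,0]], "hand": [-1,-1,-1,-1,-1,-1,-1,-1,-1,-1,-1,-1,-1,-1,-1,-1,-1,-1,-1,-1]}}

```text
clock: 5.4
position: [440.0, 228.0, 66.4]
ee_rot: [-0.0, 1.0, 0.001, 0.001]
contact_force: [0.5, -0.4, 0.0]
gripper_width: 85.3
grasp_force: 0.0
```

```bash
cat >> h.py <<'E'
def collar(w,s,guess,ztop):
    """centre of white collar top: by depth points near ztop"""
    u,v=proj(w,s,guess).astype(int)
    c=wcloud(w,s,(u-45,v-45,u+45,v+45))
    m=abs(c[:,2]-ztop)<2.5; p=c[m]
    print("ztop",np.round(np.median(p[:,2]),1),"n",m.sum())
    e=cv2.fitEllipse(cv2.convexHull(p[:,3:].astype(np.int32)))
    (x,y),r=cv2.minEnclosingCircle(p[:,:2].astype(np.float32))
    print("ell px",np.round(e[0],1),np.round(e[1],1),"-> world",np.round(atz(w,s,e[0][0],e[0][1],ztop),1),"circ",round(x,1),round(y,1),round(r,1))
    m=abs(c[:,2]-4)<2.5
    (x,y),r=cv2.minEnclosingCircle(c[m][:,:2].astype(np.float32)); print("brim",round(x,1),round(y,1),round(r,1))
    return e[0]
E
python3 - <<'E'
from h import *
w,s=wshot("w_tall.png");print(s["position"],s["clock"])
e=collar(w,s,[442.7,229.5,24],24)
u,v=map(int,e); save("wtc.png",cv2.resize(w["frame"][v-30:v+30,u-40:u+40],(800,600),interpolation=cv2.INTER_NEAREST)); print(u-40,v-30)
E
```

```text
[439.95423116 227.98620573  66.35585621] 5.4
ztop 24.4 n 930
ell px [327.7 245.3] [38.9 39.1] -> world [442.6 229.7  24. ] circ 443.1 230.1 13.2
brim 439.7 231.1 33.8
287 215
```

View pics/wtc.png

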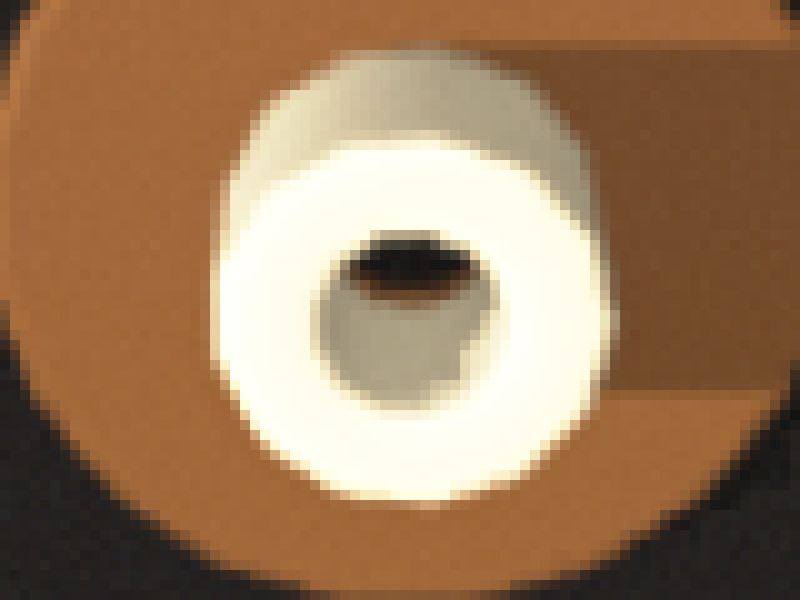

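Emit:
{"name": "apply_moves", "arguments": {"delta_rot": [[0,0,0],[0,0,0],[0,0,0],[0,0,0],[0,0,0],[0,0,0],[0,0,0],[0,0,0]], "xyz": [[-0.14,0.07,0.4],[0,0,0.8],[0,0,0.8],[0,0,0.4],[0,0,0],[0,0,0],[0,0,0],[0,0,0]], "hand": [-1,-0.5,0,0.05,0.05,0.05,0.05,0.05]}}

```text
clock: 6.12
position: [442.8, 229.6, 5.6]
ee_rot: [-0.0, 1.0, 0.001, 0.001]
contact_force: [-0.3, 0.6, 0.1]
gripper_width: 40.5
grasp_force: 0.0
```

Run:
```python
from h import *
w,s=wshot("w_g.png");save("wg2.png",w["frame"][200:480,100:560]);print(s["position"],s["clock"],s["gripper_width"],proj(w,s,[443.4,229.7,24]))
```

```text
[442.8276014  229.64172654   5.57453971] 6.1167 40.52443110918222 [325.07804627 286.97220296]
```

View pics/wg2.png

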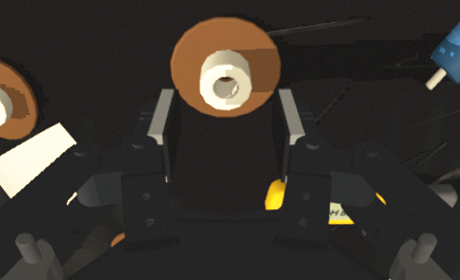

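Run:
```python
from h import *
z=np.load("pics/w_g.png.npz");w=dict(range_z=z["d"],camera_matrix=z["K"],hand_eye=z["H"],frame=z["f"]);s=dict(position=z["p"],ee_rot=z["q"])
p=z["p"]
for h in(0,5,10,19,30,38): print(h,[proj(w,s,p+np.array([-dx,dy,h])).round().tolist() for dx in(11,-11) for dy in(-20,20)])
c=wcloud(w,s,(250,280,410,400));t=c[:,:3]-p
print("collar",cv2.minEnclosingCircle(c[(abs(c[:,2]-24)<2)&(abs(t[:,1])<15)][:,:2].astype(np.float32)))
f=t[(abs(t[:,1])>18)&(abs(t[:,1])<30)&(t[:,2]>0)];
for y0 in(-1,1):
    q=f[f[:,1]*y0>0];print(y0,len(q),q.min(0).round(1),q.max(0).round(1),np.percentile(q,[5,50,95],axis=0).round(1).tolist())
```

```text
0 [[287.0, 251.0], [363.0, 251.0], [288.0, 288.0], [362.0, 288.0]]
5 [[286.0, 254.0], [364.0, 254.0], [287.0, 292.0], [363.0, 292.0]]
10 [[285.0, 258.0], [365.0, 258.0], [287.0, 297.0], [363.0, 297.0]]
19 [[283.0, 266.0], [367.0, 266.0], [285.0, 306.0], [365.0, 306.0]]
30 [[280.0, 276.0], [370.0, 276.0], [283.0, 317.0], [367.0, 317.0]]
38 [[278.0, 284.0], [372.0, 284.0], [281.0, 327.0], [369.0, 327.0]]
collar ((443.7207336425781, 229.7909698486328), 12.76369571685791)
-1 2460 [-17.7 -29.9   0. ] [ 21.4 -18.  112.8] [[-16.3, -26.2, 43.5], [-10.2, -21.0, 68.7], [7.8, -19.1, 103.0]]
1 3123 [-18.  18.   0.] [ 94.9  30.  113.6] [[-16.8, 19.4, 42.2], [-10.6, 22.0, 73.2], [9.3, 28.3, 108.4]]
```

Run:
```python
from h import *
for n,pts in(("w_g.png",[(266,292),(264,300),(262,320),(258,350),(255,375),(385,292),(388,300),(392,330),(398,370),(390,310)]),("w_tall.png",[]),("w_stand.png",[(212,305),(205,320),(195,350),(434,305),(445,320),(465,350)])):
    z=np.load(f"pics/{n}.npz");w=dict(range_z=z["d"],camera_matrix=z["K"],hand_eye=z["H"],frame=z["f"]);s=dict(position=z["p"],ee_rot=z["q"])
    for u,v in pts:
        c=wcloud(w,s,(u,v,u+1,v+1))
        if len(c): print(n,u,v,z["f"][v,u],(c[0,:3]-z["p"]).round(1))
```

```text
w_g.png 266 292 [133 129 118] [-10.9 -24.2  45.1]
w_g.png 264 300 [136 131 118] [ -9.9 -24.4  50.1]
w_g.png 262 320 [132 128 115] [-11.  -22.6  66.5]
w_g.png 258 350 [35 34 35] [-12.5 -20.8  86.4]
w_g.png 255 375 [33 33 34] [-16.5 -18.7 102.9]
w_g.png 385 292 [135 130 117] [-11.   24.7  45.3]
w_g.png 388 300 [134 128 118] [-10.6  25.1  51.2]
w_g.png 392 330 [135 130 116] [-11.   23.2  73. ]
w_g.png 398 370 [38 38 37] [-12.4  21.4  96.1]
w_g.png 390 310 [134 130 118] [-9.9 25.  57.7]
w_stand.png 212 305 [111 107  97] [-10.4 -44.2  56.8]
w_stand.png 205 320 [92 87 78] [-10.1 -44.   67.5]
w_stand.png 195 350 [24 24 21] [-10.2 -42.1  86. ]
w_stand.png 434 305 [23 19 18] [-10.5  43.   56.3]
w_stand.png 445 320 [26 27 23] [-10.5  44.3  67.6]
w_stand.png 465 350 [115 110  99] [-11.3  45.4  87.5]
```

Run:
```python
from h import *
s=arm.read_state();im=eyes.get_image("scene");print(s["position"])
K=im["camera_matrix"];
def pj(X):
    c=K@(im["R"]@np.array(X)+im["t"]);return c[:2]/c[2]
p=pj(s["position"]);print(p,pj(s["position"]+np.array([0,0,19])),pj(s["position"]+np.array([0,0,60])))
u,v=p.astype(int);f=im["frame"][v-90:v+30,u-80:u+80].copy();save("sc_g.png",cv2.resize(f,(800,600),interpolation=cv2.INTER_CUBIC));print(u-80,v-90)
```

```text
[442.72986206 229.57688626   5.56991431]
[346.46961235 324.87222515] [346.6245708  317.70403588] [346.9726233  301.60355036]
266 234
```

View pics/sc_g.png

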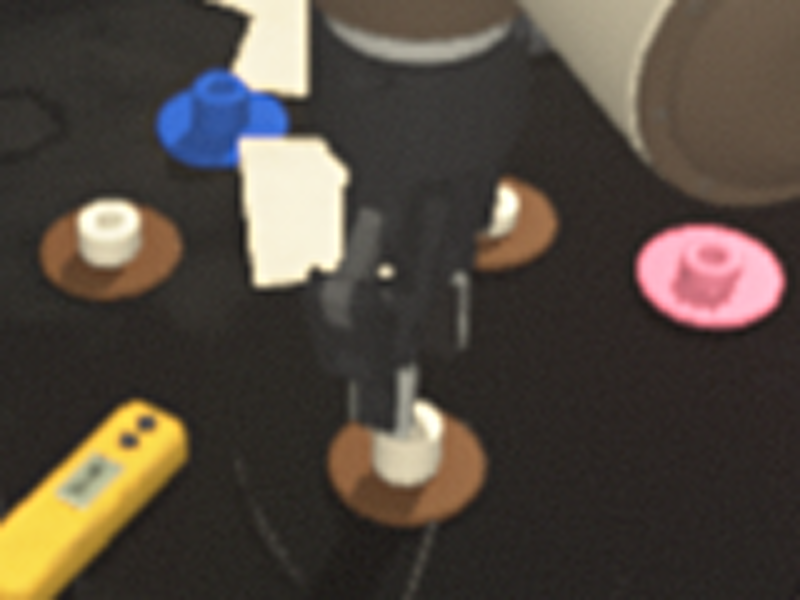

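Run:
```python
from h import *
for n,b in(("w_g.png",(240,270,420,330)),("w_stand.png",(190,280,480,345))):
    z=np.load(f"pics/{n}.npz");w=dict(range_z=z["d"],camera_matrix=z["K"],hand_eye=z["H"],frame=z["f"]);s=dict(position=z["p"],ee_rot=z["q"])
    c=wcloud(w,s,b);t=c[:,:3]-z["p"]; m=(t[:,2]>25)&(abs(t[:,1])>15)&(t[:,0]>-20)&(t[:,0]<20)
    t=t[m]
    for sg in(-1,1):
        q=t[t[:,1]*sg>0]; q=q[np.argsort(q[:,2])][:40:6]; print(n,sg,q.round(1).tolist())
```

```text
w_g.png -1 [[-3.8, -20.1, 37.3], [-1.5, -20.1, 38.7], [-8.1, -20.0, 39.8], [-7.3, -20.0, 40.2], [-9.9, -23.7, 40.6], [4.5, -20.2, 40.7], [-7.3, -19.9, 40.9]]
w_g.png 1 [[-2.7, 20.7, 37.2], [-4.2, 20.4, 39.0], [0.8, 20.6, 40.0], [4.1, 20.7, 40.5], [-7.1, 20.9, 40.7], [-10.1, 25.0, 41.0], [7.3, 20.8, 41.3]]
w_stand.png -1 [[1.6, -42.3, 48.7], [-3.4, -42.4, 49.6], [-6.6, -42.3, 50.0], [1.1, -41.9, 50.2], [-4.0, -42.5, 50.5], [-1.1, -42.4, 50.7], [3.2, -42.4, 50.9]]
w_stand.png 1 [[-6.6, 43.7, 48.8], [-3.7, 43.0, 49.5], [3.8, 43.5, 49.7], [7.8, 43.1, 50.0], [-1.7, 43.1, 50.3], [-7.2, 43.2, 50.6], [5.6, 43.1, 50.9]]
```

Emit:
{"name": "apply_moves", "arguments": {"delta_rot": [[0,0,0],[0,0,0],[0,0,0],[0,0,0],[0,0,0]], "xyz": [[-0.03,0,0.4],[0,0,0.5],[0,0,0.4],[0,0,0.15],[0,0,0]], "hand": [0.05,0.05,0.05,0.05,0.05]}}

```text
clock: 6.63
position: [442.4, 228.5, -32.5]
ee_rot: [-0.0, 1.0, -0.001, -0.001]
contact_force: [0.3, 0.1, -0.0]
gripper_width: 40.8
grasp_force: 0.0
```

```bash
cat >> h.py <<'E'
def tips(w,s):
    c=wcloud(w,s,(230,230,430,340));t=c[:,:3]-s["position"];m=(t[:,2]>28)&(abs(t[:,0])<11)&(abs(t[:,1])>11)&(abs(t[:,1])<28);t=t[m]
    for sg in(-1,1):
        q=t[t[:,1]*sg>0]; q=q[np.argsort(q[:,2])]; print("tip",sg,q[5:25:9].round(1).tolist())
E
python3 - <<'E'
from h import *
w,s=wshot("w_g3.png");print(s["position"],s["contact_force"],s["gripper_width"]);tips(w,s);collar(w,s,[443.4,229.7,24],24)
E
```

```text
[442.39472825 228.53122237 -32.45309993] [ 0.3160793   0.10723686 -0.03500274] 40.786871446737315
tip -1 [[-10.5, -27.1, 31.5], [-9.9, -26.5, 35.3], [0.3, -16.3, 35.7]]
tip 1 [[-8.9, 18.4, 35.8], [1.6, 16.2, 36.0], [9.2, 21.1, 36.1]]
ztop 24.4 n 2266
ell px [327.5 329.2] [55.7 64. ] -> world [442.1 229.7  24. ] circ 443.2 229.7 13.1
brim 449.8 229.3 25.6
```

Emit:
{"name": "apply_moves", "arguments": {"delta_rot": [[0,0,0],[0,0,0],[0,0,0],[0,0,0],[0,0,0],[0,0,0]], "xyz": [[0,0,0],[0,0,0],[0,0,0],[0,0,0],[0,0,0],[0,0,0]], "hand": [1,1,1,1,1,1]}}

```text
clock: 7.18
position: [443.2, 229.3, -31.2]
ee_rot: [-0.0, 1.0, 0.0, 0.0]
contact_force: [-0.9, -0.5, 4.7]
gripper_width: 24.2
grasp_force: 59.1
```

Emit:
{"name": "apply_moves", "arguments": {"delta_rot": [[0,0,0],[0,0,0],[0,0,0],[0,0,0],[0,0,0],[0,0,0],[0,0,0],[0,0,0]], "xyz": [[0,0,-0.4],[0,0,-1],[0,0,-1],[0,0,-1],[0,0,-1],[0,0,-1],[0,0,0],[0,0,0]], "hand": [1,1,1,1,1,1,1,1]}}

```text
clock: 7.85
position: [443.1, 229.5, 104.4]
ee_rot: [0.0, 1.0, 0.001, 0.001]
contact_force: [0.4, 0.2, -0.5]
gripper_width: 24.0
grasp_force: 59.0
```

Run:
```python
from h import *
w,s=wshot("w_h1.png");print(s["position"],s["contact_force"],s["gripper_width"]);p=s["position"]
u,v=proj(w,s,p+np.array([0,0,45])).astype(int);print(u,v)
f=w["frame"];save("wh1c.png",cv2.resize(f[230:350,250:410],(800,600),interpolation=cv2.INTER_NEAREST))
c=wcloud(w,s,(250,220,410,350));t=c[:,:3]-p
for z0 in(35,55):
    m=abs(t[:,2]-z0)<2.5;m&=abs(t[:,0])<40;print(z0,m.sum(),cv2.minEnclosingCircle(t[m][:,:2].astype(np.float32)))
print(np.histogram(t[:,2],bins=range(20,80,3)))
# bright ring near centre
```

```text
[443.11541754 229.4551856  104.36326025] [ 0.35862802  0.15709312 -0.45990034] 23.95486510557892
324 314
35 5082 ((-0.3024290204048157, 0.4497697055339813), 29.776851654052734)
55 2619 ((-6.14633846282959, 0.2315816879272461), 25.759105682373047)
(array([   0,    0,    0,    1,  778, 4336,  302,  385,  518,  568,  612,
       1914,  747,  338,  324,  386,  265,  368,  234]), array([20, 23, 26, 29, 32, 35, 38, 41, 44, 47, 50, 53, 56, 59, 62, 65, 68,
       71, 74, 77]))
```

View pics/wh1c.png

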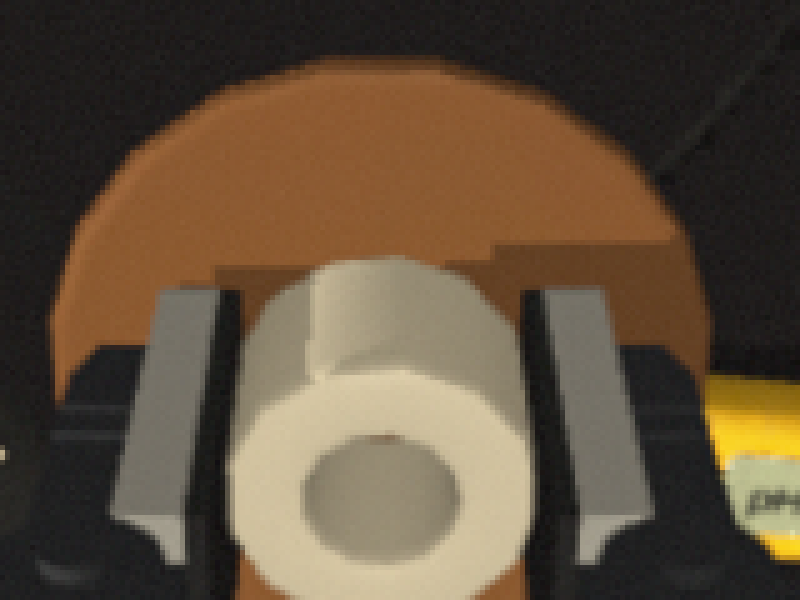

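Emit:
{"name": "apply_moves", "arguments": {"delta_rot": [[0,0,0],[0,0,0],[0,0,0],[0,0,0],[0,0,0],[0,0,0],[0,0,0],[0,0,0],[0,0,0],[0,0,0],[0,0,0],[0,0,0],[0,0,0],[0,0,0],[0,0,0],[0,0,0],[0,0,0]], "xyz": [[-0.27,-0.95,0],[-0.27,-0.96,0],[-0.27,-0.96,0],[-0.27,-0.96,0],[-0.27,-0.96,0],[-0.27,-0.96,0],[-0.27,-0.96,0],[-0.27,-0.96,0],[-0.27,-0.96,0],[-0.27,-0.96,0],[-0.27,-0.96,0],[-0.27,-0.96,0],[-0.29,-0.92,0],[0,0,0],[0,0,0.3],[0,0,0],[0,0,0]], "hand": [1,1,1,1,1,1,1,1,1,1,1,1,1,1,1,1,1]}}

```text
clock: 9.32
position: [529.8, -81.1, 94.3]
ee_rot: [-0.001, 1.0, -0.0, -0.002]
contact_force: [-0.7, -0.0, 0.2]
gripper_width: 24.3
grasp_force: 59.0
```

Run:
```python
from h import *
z=np.load("pics/w_h1.png.npz");w=dict(range_z=z["d"],camera_matrix=z["K"],hand_eye=z["H"],frame=z["f"]);s=dict(position=z["p"],ee_rot=z["q"])
print("bore top rel",atz(w,s,326,329.7,z["p"][2]+55.5)-z["p"])
P=[];
for i in range(8): s=arm.read_state();P.append(s["position"])
print(np.mean(P,0),np.std(P,0))
for n in("top","scene"):
    im=eyes.get_image(n);K=im["camera_matrix"]
    def pj(X):
        c=K@(im["R"]@np.array(X)+im["t"]);return c[:2]/c[2]
    print(n,pj([531,-81,121]),pj(s["position"]+[0,0,32]))
    save(n+"_n1.png",im["frame"])
f=im["frame"];u,v=pj([531,-81,125]).astype(int);save("sc_n1.png",cv2.resize(f[v-45:v+45,u-60:u+60],(800,600),interpolation=cv2.INTER_CUBIC))
```

```text
bore top rel [ 0.41334774  0.40909128 55.5       ]
[529.78221958 -81.12953104  94.27495607] [1.13686838e-13 0.00000000e+00 0.00000000e+00]
top [427.42437075 227.91333703] [428.20143143 228.2154862 ]
scene [365.44804426 190.56688481] [366.04427492 188.65616691]
```

View pics/sc_n1.png

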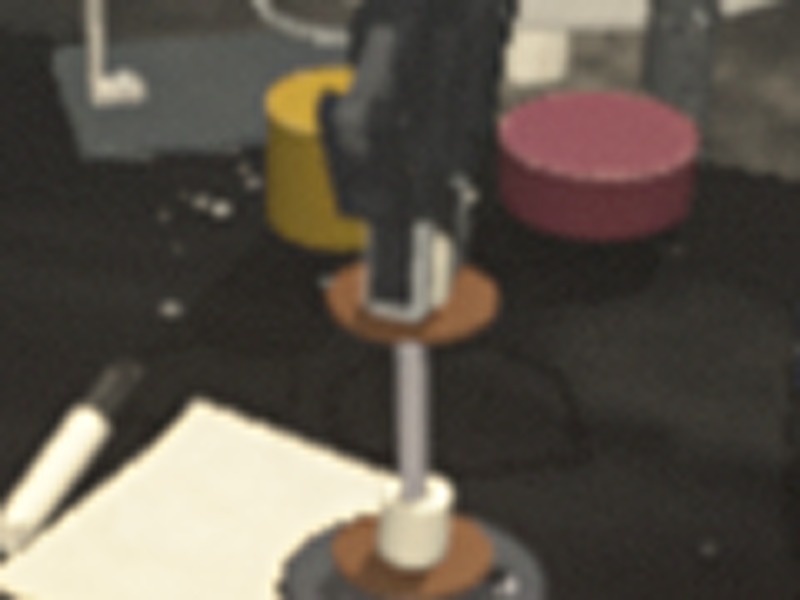

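Emit:
{"name": "apply_moves", "arguments": {"delta_rot": [[0,0,0],[0,0,0],[0,0,0],[0,0,0],[0,0,0]], "xyz": [[-0.02,0.025,0.1],[0,0,0.12],[0,0,0.06],[0,0,0.04],[0,0,0]], "hand": [1,1,1,1,1]}}

```text
clock: 9.83
position: [531.4, -81.0, 87.6]
ee_rot: [-0.0, 1.0, -0.0, -0.0]
contact_force: [0.4, -0.0, -1.1]
gripper_width: 24.1
grasp_force: 59.0
```

Emit:
{"name": "apply_moves", "arguments": {"delta_rot": [[0,0,0],[0,0,0],[0,0,0],[0,0,0]], "xyz": [[0,0,0.06],[0,0,0.06],[0,0,0.04],[0,0,0]], "hand": [1,1,1,1]}}

```text
clock: 10.17
position: [531.5, -81.2, 83.6]
ee_rot: [-0.0, 1.0, 0.0, -0.0]
contact_force: [0.2, -0.7, -0.2]
gripper_width: 24.0
grasp_force: 59.0
```

Emit:
{"name": "apply_moves", "arguments": {"delta_rot": [[0,0,0],[0,0,0],[0,0,0],[0,0,0],[0,0,0]], "xyz": [[0.004,-0.001,0.08],[0.004,-0.001,0.08],[0.004,-0.001,0.08],[0.004,-0.001,0.08],[0,0,0]], "hand": [1,1,1,1,1]}}

```text
clock: 10.58
position: [530.7, -81.3, 76.2]
ee_rot: [-0.0, 1.0, -0.0, -0.0]
contact_force: [-2.1, -0.4, 0.7]
gripper_width: 23.8
grasp_force: 59.2
```

Emit:
{"name": "apply_moves", "arguments": {"delta_rot": [[0,0,0],[0,0,0],[0,0,0],[0,0,0],[0,0,0],[0,0,0],[0,0,0]], "xyz": [[0.014,0,0.06],[0.005,-0.002,0.1],[0.005,-0.002,0.1],[0.005,-0.002,0.1],[0.005,-0.002,0.1],[0.005,-0.002,0.1],[0,0,0]], "hand": [1,1,1,1,1,1,1]}}

```text
clock: 11.17
position: [530.2, -81.4, 61.4]
ee_rot: [-0.0, 1.0, 0.0, 0.0]
contact_force: [0.2, 1.1, -2.1]
gripper_width: 24.1
grasp_force: 59.1
```

Emit:
{"name": "apply_moves", "arguments": {"delta_rot": [[0,0,0],[0,0,0],[0,0,0],[0,0,0],[0,0,0],[0,0,0],[0,0,0],[0,0,0]], "xyz": [[0.008,-0.003,0.15],[0.008,-0.003,0.15],[0.008,-0.003,0.15],[0.008,-0.003,0.15],[0.008,-0.003,0.15],[0.008,-0.003,0.15],[0.008,-0.003,0.15],[0,0,0]], "hand": [1,1,1,1,1,1,1,1]}}

```text
clock: 11.83
position: [528.2, -82.1, 34.6]
ee_rot: [-0.0, 1.0, -0.0, -0.001]
contact_force: [0.5, -0.4, -1.2]
gripper_width: 24.1
grasp_force: 59.2
```

Emit:
{"name": "apply_moves", "arguments": {"delta_rot": [[0,0,0],[0,0,0],[0,0,0],[0,0,0],[0,0,0],[0,0,0],[0,0,0]], "xyz": [[0.008,-0.003,0.15],[0.008,-0.003,0.15],[0.008,-0.003,0.15],[0.008,-0.003,0.15],[0.002,-0.001,0.06],[0,0,0.05],[0,0,0]], "hand": [1,1,1,1,1,1,1]}}

```text
clock: 12.42
position: [528.1, -82.3, 17.9]
ee_rot: [-0.0, 1.0, -0.0, 0.0]
contact_force: [-0.4, -0.2, -1.2]
gripper_width: 24.0
grasp_force: 59.2
```

Emit:
{"name": "apply_moves", "arguments": {"delta_rot": [[0,0,0],[0,0,0],[0,0,0]], "xyz": [[0,0,0.03],[0,0,0.02],[0,0,0]], "hand": [1,1,1]}}

```text
clock: 12.67
position: [528.2, -82.3, 17.8]
ee_rot: [-0.0, 1.0, -0.0, 0.0]
contact_force: [-3.8, 1.1, 6.7]
gripper_width: 24.3
grasp_force: 60.0
```

Emit:
{"name": "apply_moves", "arguments": {"delta_rot": [[0,0,0],[0,0,0],[0,0,0],[0,0,0],[0,0,0],[0,0,0],[0,0,0]], "xyz": [[0,0,0],[0,0,0],[0,0,-0.2],[0,0,-0.8],[0,0,-1],[0,0,-1],[0,0,-0.4]], "hand": [0.05,0.05,0.05,0.05,0.05,0.05,0.05]}}

```text
clock: 13.25
position: [530.3, -82.4, 105.2]
ee_rot: [-0.001, 1.0, -0.0, 0.003]
contact_force: [0.4, -0.1, 0.2]
gripper_width: 40.7
grasp_force: 0.0
```

Emit:
{"name": "apply_moves", "arguments": {"delta_rot": [[0,0,0],[0,0,0],[0,0,0],[0,0,0],[0,0,0],[0,0,0],[0,0,0],[0,0,0],[0,0,0],[0,0,0],[0,0,0],[0,0,0],[0,0,0],[0,0,0]], "xyz": [[-0.31,1,0],[-0.31,1,0],[-0.31,1,0],[-0.31,1,0],[-0.31,1,0],[-0.31,1,0],[-0.31,1,0],[-0.31,1,0],[-0.31,1,0.3],[-0.28,1,0.6],[0,0,0.7],[0,0,0],[0,0,0],[0,0,0]], "hand": [0.05,0.05,0.05,0.05,0.05,0.05,0.05,0.05,0.05,0.05,0.05,0.05,0.05,0.05]}}

```text
clock: 14.42
position: [604.9, 167.2, 62.1]
ee_rot: [-0.0, 1.0, -0.0, 0.0]
contact_force: [0.4, 0.3, 1.0]
gripper_width: 40.5
grasp_force: 0.0
```

Run:
```python
from h import *
w,s=wshot("w_mid.png");print(s["position"],s["clock"])
def hi(w,s,g,zt):
    u,v=proj(w,s,g).astype(int)
    f=w["frame"][v-30:v+30,u-35:u+35].astype(int)
    # bright low-saturation
    print("px",u,v); return
e=collar(w,s,[607.7,167.5,19],19)
# world-level ellipse: collar top boundary by depth z>17.5
im=eyes.get_image("scene")
c=cloud(im,np.pad(np.ones((110,60),bool),((160,210),(340,240))))
for z0 in(49,60,73,90,105): 
    m=(abs(c[:,2]-z0+1)<2)&(abs(c[:,0]-527)<45)&(abs(c[:,1]+80)<45); print(z0,m.sum(),c[m].mean(0).round(1) if m.any() else"", np.ptp(c[m][:,0]) if m.any() else "")
save("sc_t1.png",cv2.resize(im["frame"][160:250,305:425],(800,600),interpolation=cv2.INTER_CUBIC))
```

```text
[604.9107479  167.19206154  62.13424999] 14.4167
ztop 19.4 n 920
ell px [326. 246.] [37.6 39.4] -> world [608.2 167.7  19. ] circ 608.7 167.7 13.0
brim 615.9 167.0 44.7
49 39 [521.1 -71.2  49. ] 54.14311046650573
60 13 [523.1 -73.5  59.4] 21.012984427316383
73 28 [526.5 -80.3  71.4] 24.18525220079539
90 6 [528.5 -79.4  88.8] 9.739493318805103
105 6 [527.7 -80.1 104.1] 9.717590848139366
```

View pics/sc_t1.png

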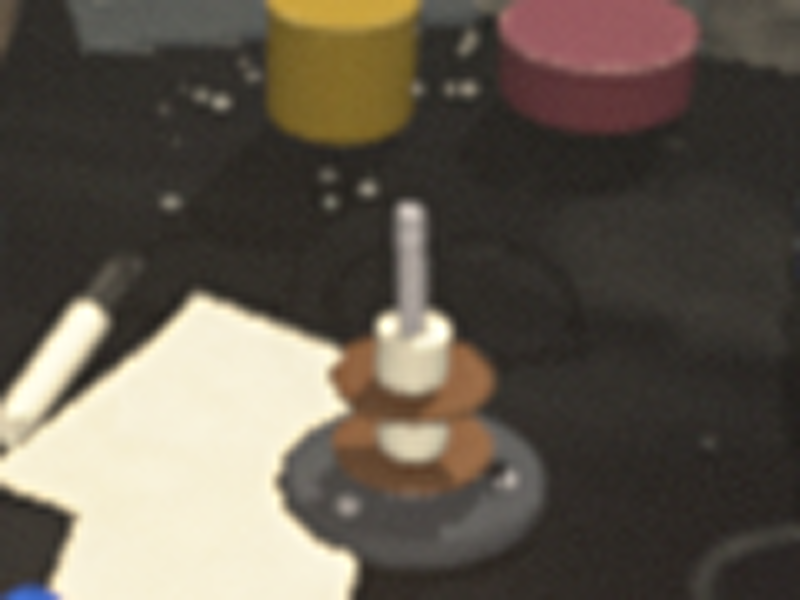

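Emit:
{"name": "apply_moves", "arguments": {"delta_rot": [[0,0,0],[0,0,0],[0,0,0],[0,0,0],[0,0,0],[0,0,0],[0,0,0],[0,0,0],[0,0,0],[0,0,0],[0,0,0],[0,0,0],[0,0,0]], "xyz": [[-0.14,0,0.5],[0,0,0.9],[0,0,0.9],[0,0,0.8],[0,0,0.4],[0,0,0.23],[0,0,0],[0,0,0],[0,0,0],[0,0,0],[0,0,0],[0,0,0],[0,0,0]], "hand": [0.05,0.05,0.05,0.05,0.05,0.05,0.05,0.05,1,1,1,1,1]}}

```text
clock: 15.6
position: [609.1, 168.1, -30.4]
ee_rot: [-0.0, 1.0, 0.0, 0.001]
contact_force: [0.4, -0.8, 5.4]
gripper_width: 23.3
grasp_force: 58.9
```

Emit:
{"name": "apply_moves", "arguments": {"delta_rot": [[0,0,0],[0,0,0],[0,0,0],[0,0,0],[0,0,0],[0,0,0],[0,0,0],[0,0,0]], "xyz": [[0,0,-0.4],[0,0,-1],[0,0,-1],[0,0,-1],[0,0,-1],[0,0,-1],[0,0,0],[0,0,0]], "hand": [1,1,1,1,1,1,1,1]}}

```text
clock: 16.27
position: [608.8, 168.2, 105.3]
ee_rot: [-0.0, 1.0, 0.001, 0.001]
contact_force: [-0.2, 0.4, -1.4]
gripper_width: 23.7
grasp_force: 59.0
```

```bash
cat >> h.py <<'E'
from scipy.optimize import least_squares
def held(w,s,h):
    p=s["position"];s=dict(position=p,ee_rot=np.array([0,1,0,0.]))
    c=wcloud(w,s,(240,215,420,370));t=c[:,:3]-p
    m=(abs(t[:,2]-35.6)<2)&(np.hypot(t[:,0],t[:,1])<36);q=t[m]
    # outer front rim (away from body = -x): hull pts
    hu=cv2.convexHull(q[:,:2].astype(np.float32))[:,0]; hu=hu[hu[:,0]<-5]
    r=least_squares(lambda a:np.hypot(hu[:,0]-a[0],hu[:,1]-a[1])-a[2],[0,0,30]).x
    print("brim z",np.median(q[:,2]).round(2),"enc",cv2.minEnclosingCircle(q[:,:2].astype(np.float32)),"fit",r.round(2))
    # tilt
    A=np.c_[q[:,:2],np.ones(len(q))];print("plane",np.linalg.lstsq(A,q[:,2],rcond=None)[0].round(4))
    # collar top by depth
    zt=31.6+h;m=(abs(t[:,2]-zt)<1.5)&(abs(t[:,1])<12.5)&(abs(t[:,0])<16);q=c[m]
    e=cv2.fitEllipse(cv2.convexHull(q[:,3:].astype(np.int32)));print("collar",m.sum(),(atz(w,s,*e[0],p[2]+zt)-p).round(2),e[1], (t[m][:,:2].min(0)+t[m][:,:2].max(0))/2)
E
python3 - <<'E'
from h import *
z=np.load("pics/w_h1.png.npz");held(dict(range_z=z["d"],camera_matrix=z["K"],hand_eye=z["H"],frame=z["f"]),dict(position=z["p"],ee_rot=z["q"]),24)
w,s=wshot("w_h2.png");print(s["position"],s["contact_force"],s["gripper_width"]);held(w,s,19)
E
```

```text
brim z 35.7 enc ((0.7313255071640015, 0.4094505310058594), 30.13907814025879) fit [ 0.34  0.39 29.66]
plane [ 1.80000e-03 -1.60000e-03  3.56996e+01]
collar 2009 [-1.76 -0.81 55.6 ] (56.252784729003906, 78.76264953613281) [0.46346269 0.03712491]
[608.75080259 168.18674061 105.33046897] [-0.17081315  0.37238134 -1.35421969] 23.652570658421222
brim z 34.92 enc ((-0.13190443813800812, 0.36511632800102234), 30.02459716796875) fit [-0.4   0.5  29.54]
plane [-3.0000e-04 -4.0000e-04  3.4949e+01]
collar 1646 [-0.84 -0.56 50.6 ] (53.80126953125, 100.98067474365234) [-0.32460297  0.01340161]
```

Emit:
{"name": "apply_moves", "arguments": {"delta_rot": [[0,0,0],[0,0,0],[0,0,0],[0,0,0],[0,0,0],[0,0,0],[0,0,0],[0,0,0],[0,0,0],[0,0,0],[0,0,0],[0,0,0],[0,0,0],[0,0,0],[0,0,0],[0,0,0]], "xyz": [[0.3,-1,0],[0.3,-1,0],[0.3,-1,0],[0.3,-1,0],[0.3,-1,0],[0.3,-1,0],[0.3,-1,0],[0.3,-1,0],[0.3,-1,0],[0.346,-0.956,0],[0,0,0],[0,0,0],[0,0,0.3],[0,0,0.15],[0,0,0.1],[0,0,0]], "hand": [1,1,1,1,1,1,1,1,1,1,1,1,1,1,1,1]}}

```text
clock: 17.65
position: [531.6, -80.5, 88.3]
ee_rot: [-0.001, 1.0, -0.0, -0.001]
contact_force: [-0.1, 0.2, -1.0]
gripper_width: 23.5
grasp_force: 59.0
```

Emit:
{"name": "apply_moves", "arguments": {"delta_rot": [[0,0,0],[0,0,0],[0,0,0],[0,0,0]], "xyz": [[0,0,0.06],[0,0,0.05],[0,0,0.05],[0,0,0]], "hand": [1,1,1,1]}}

```text
clock: 17.98
position: [532.1, -81.1, 85.5]
ee_rot: [-0.0, 1.0, 0.0, -0.0]
contact_force: [-1.3, 0.8, -0.3]
gripper_width: 23.5
grasp_force: 59.0
```

Emit:
{"name": "apply_moves", "arguments": {"delta_rot": [[0,0,0],[0,0,0],[0,0,0],[0,0,0],[0,0,0],[0,0,0]], "xyz": [[0.015,0,0.04],[0.005,-0.001,0.1],[0.005,-0.001,0.1],[0.005,-0.001,0.1],[0.005,-0.001,0.1],[0,0,0]], "hand": [1,1,1,1,1,1]}}

```text
clock: 18.48
position: [531.1, -81.4, 75.1]
ee_rot: [-0.0, 1.0, -0.0, 0.0]
contact_force: [-0.3, 1.1, 0.8]
gripper_width: 23.3
grasp_force: 59.2
```

Emit:
{"name": "apply_moves", "arguments": {"delta_rot": [[0,0,0],[0,0,0],[0,0,0],[0,0,0],[0,0,0],[0,0,0],[0,0,0],[0,0,0],[0,0,0]], "xyz": [[0.007,-0.003,0.14],[0.007,-0.003,0.14],[0.007,-0.003,0.14],[0.007,-0.003,0.14],[0.007,-0.003,0.14],[0.007,-0.003,0.14],[0.007,-0.003,0.14],[0.007,-0.003,0.14],[0,0,0]], "hand": [1,1,1,1,1,1,1,1,1]}}

```text
clock: 19.23
position: [529.1, -82.0, 45.5]
ee_rot: [-0.0, 1.0, -0.0, -0.001]
contact_force: [0.4, 0.5, -1.6]
gripper_width: 23.8
grasp_force: 59.1
```

Emit:
{"name": "apply_moves", "arguments": {"delta_rot": [[0,0,0],[0,0,0],[0,0,0],[0,0,0]], "xyz": [[0.002,0,0.08],[0.002,0,0.05],[0,0,0.04],[0,0,0]], "hand": [1,1,1,1]}}

```text
clock: 19.57
position: [529.9, -81.9, 42.6]
ee_rot: [-0.0, 1.0, -0.0, 0.0]
contact_force: [-0.4, -0.8, 0.4]
gripper_width: 23.4
grasp_force: 59.2
```

Emit:
{"name": "apply_moves", "arguments": {"delta_rot": [[0,0,0],[0,0,0],[0,0,0]], "xyz": [[0,0,0.03],[0,0,0.02],[0,0,0]], "hand": [1,1,1]}}

```text
clock: 19.82
position: [530.1, -82.0, 42.6]
ee_rot: [-0.0, 1.0, -0.0, 0.0]
contact_force: [-2.8, 0.6, 8.0]
gripper_width: 23.7
grasp_force: 59.9
```

Emit:
{"name": "apply_moves", "arguments": {"delta_rot": [[0,0,0],[0,0,0],[0,0,0],[0,0,0],[0,0,0],[0,0,0],[0,0,0]], "xyz": [[0,0,0],[0,0,0],[0,0,-0.2],[0,0,-0.8],[0,0,-1],[0,0,-0.4],[0,0,0]], "hand": [0.05,0.05,0.05,0.05,0.05,0.05,0.05]}}

```text
clock: 20.4
position: [532.0, -81.8, 103.9]
ee_rot: [-0.0, 1.0, 0.0, 0.003]
contact_force: [0.2, -0.1, 0.7]
gripper_width: 40.5
grasp_force: 0.0
```

Emit:
{"name": "apply_moves", "arguments": {"delta_rot": [[0,0,0],[0,0,0],[0,0,0],[0,0,0],[0,0,0],[0,0,0],[0,0,0],[0,0,0],[0,0,0],[0,0,0],[0,0,0],[0,0,0]], "xyz": [[0.4,1,0],[0.4,1,0],[0.4,1,0],[0.4,1,0],[0.4,1,0],[0.4,1,0.3],[0.2,0.48,0.5],[0,0,0.6],[0,0,0.4],[0,0,0],[0,0,0],[0,0,0]], "hand": [0.05,0.05,0.05,0.05,0.05,0.05,0.05,0.05,0.05,0.05,0.05,0.05]}}

```text
clock: 21.4
position: [464.9, 79.9, 56.1]
ee_rot: [-0.0, 1.0, -0.0, -0.0]
contact_force: [0.6, -0.7, 0.3]
gripper_width: 40.5
grasp_force: 0.0
```

Run:
```python
from h import *
w,s=wshot("w_short.png");print(s["position"],s["clock"]);s=dict(s,position=np.array([464.9,80.0,56.15]),ee_rot=np.array([0,1,0,0.]))
e=collar(w,s,[468.4,80,14],14)
im=eyes.get_image("scene");t=eyes.get_image("top")
for im in(im,t):
    for o in("stand",):
      for r in nets.masks_of(o,im)[:1]:
        c=cloud(im,r["region"])
        for z0 in(49,73,77,92): 
            m=(abs(c[:,2]-z0)<2.5); print(z0,m.sum(),((c[m].max(0)+c[m].min(0))/2).round(1) if m.any() else"",np.median(c[m][:,2]).round(1) if m.any() else"")
```

```text
[464.87237678  79.93982107  56.12258574] 21.4
ztop 14.4 n 921
ell px [328.3 247.5] [37.7 39.2] -> world [468.8  82.   14. ] circ 469.6 82.0 12.9
brim 480.1 80.1 40.4
49 0  
73 0  
77 0  
92 0  
49 6 [518.7 -76.5  50.4] 50.6
73 2 [514.9 -92.9  75. ] 75.0
77 3 [526.4 -79.   76. ] 75.3
92 7 [529.5 -80.   91.9] 91.8
```

Emit:
{"name": "apply_moves", "arguments": {"delta_rot": [[0,0,0],[0,0,0],[0,0,0],[0,0,0],[0,0,0],[0,0,0],[0,0,0],[0,0,0],[0,0,0],[0,0,0],[0,0,0],[0,0,0],[0,0,0]], "xyz": [[-0.16,0.065,0.5],[0,0,0.8],[0,0,0.8],[0,0,0.8],[0,0,0.4],[0,0,0.2],[0,0,0],[0,0,0],[0,0,0],[0,0,0],[0,0,0],[0,0,0],[0,0,0]], "hand": [0.05,0.05,0.05,0.05,0.05,0.05,0.05,0.05,1,1,1,1,1]}}

```text
clock: 22.73
position: [469.5, 82.0, -30.1]
ee_rot: [-0.0, 1.0, 0.001, 0.001]
contact_force: [-1.0, -0.4, 6.2]
gripper_width: 22.6
grasp_force: 58.7
```

Emit:
{"name": "apply_moves", "arguments": {"delta_rot": [[0,0,0],[0,0,0],[0,0,0],[0,0,0],[0,0,0],[0,0,0],[0,0,0],[0,0,0]], "xyz": [[0,0,-0.4],[0,0,-1],[0,0,-1],[0,0,-1],[0,0,-1],[0,0,-1],[0,0,0],[0,0,0]], "hand": [1,1,1,1,1,1,1,1]}}

```text
clock: 23.4
position: [469.5, 82.2, 105.3]
ee_rot: [-0.0, 1.0, 0.001, 0.002]
contact_force: [-0.1, -1.0, -1.0]
gripper_width: 22.5
grasp_force: 58.9
```

Run:
```python
from h import *
w,s=wshot("w_h3.png");print(s["position"],s["contact_force"],s["gripper_width"]);held(w,s,14)
```

```text
[469.46812296  82.22180749 105.3122314 ] [-0.11780175 -1.03218263 -0.97660458] 22.466619709971358
brim z 34.65 enc ((0.0010423758067190647, 0.37354135513305664), 30.019241333007812) fit [-0.21  0.36 29.62]
plane [-2.30000e-03  1.00000e-04  3.46757e+01]
collar 1307 [-2.4  -0.08 45.6 ] (51.16008758544922, 78.66561889648438) [-0.13128603  0.02115395]
```

Emit:
{"name": "apply_moves", "arguments": {"delta_rot": [[0,0,0],[0,0,0],[0,0,0],[0,0,0],[0,0,0],[0,0,0],[0,0,0],[0,0,0],[0,0,0],[0,0,0],[0,0,0],[0,0,0],[0,0,0]], "xyz": [[-0.36,-0.93,0],[-0.36,-0.93,0],[-0.36,-0.93,0],[-0.36,-0.93,0],[-0.36,-0.93,0],[-0.36,-0.93,0],[-0.36,-0.93,0],[0,0,0],[0,0,0],[0,0,0.3],[0,0,0.15],[0,0,0.07],[0,0,0]], "hand": [1,1,1,1,1,1,1,1,1,1,1,1,1]}}

```text
clock: 24.53
position: [530.9, -80.3, 89.7]
ee_rot: [-0.001, 1.0, -0.0, -0.001]
contact_force: [0.2, -0.3, -0.4]
gripper_width: 22.7
grasp_force: 59.0
```

Emit:
{"name": "apply_moves", "arguments": {"delta_rot": [[0,0,0],[0,0,0],[0,0,0],[0,0,0]], "xyz": [[0,0,0.05],[0,0,0.05],[0,0,0.05],[0,0,0]], "hand": [1,1,1,1]}}

```text
clock: 24.87
position: [531.6, -80.9, 86.7]
ee_rot: [-0.0, 1.0, 0.0, -0.0]
contact_force: [-0.3, 0.6, 0.5]
gripper_width: 22.8
grasp_force: 59.0
```

Emit:
{"name": "apply_moves", "arguments": {"delta_rot": [[0,0,0],[0,0,0],[0,0,0],[0,0,0],[0,0,0],[0,0,0]], "xyz": [[0.006,0,0.06],[0.006,-0.001,0.1],[0.005,-0.001,0.1],[0.005,-0.001,0.1],[0.005,-0.001,0.1],[0,0,0]], "hand": [1,1,1,1,1,1]}}

```text
clock: 25.37
position: [531.1, -81.3, 76.1]
ee_rot: [-0.0, 1.0, -0.0, 0.0]
contact_force: [-0.5, 0.6, 0.2]
gripper_width: 22.9
grasp_force: 59.1
```

Emit:
{"name": "apply_moves", "arguments": {"delta_rot": [[0,0,0],[0,0,0],[0,0,0],[0,0,0],[0,0,0],[0,0,0]], "xyz": [[0.006,-0.002,0.12],[0.006,-0.002,0.12],[0.006,-0.002,0.12],[0.004,-0.001,0.08],[0,0,0.04],[0,0,0]], "hand": [1,1,1,1,1,1]}}

```text
clock: 25.87
position: [530.2, -81.4, 62.7]
ee_rot: [-0.0, 1.0, -0.0, -0.001]
contact_force: [0.3, 0.4, -0.4]
gripper_width: 22.5
grasp_force: 59.0
```

Emit:
{"name": "apply_moves", "arguments": {"delta_rot": [[0,0,0],[0,0,0],[0,0,0],[0,0,0]], "xyz": [[0.003,-0.001,0.05],[0,0,0.03],[0,0,0.02],[0,0,0]], "hand": [1,1,1,1]}}

```text
clock: 26.2
position: [531.0, -81.4, 61.9]
ee_rot: [-0.0, 1.0, -0.0, 0.001]
contact_force: [-1.6, 0.3, 5.8]
gripper_width: 22.4
grasp_force: 59.7
```

Emit:
{"name": "apply_moves", "arguments": {"delta_rot": [[0,0,0],[0,0,0]], "xyz": [[0,0,0.02],[0,0,0]], "hand": [1,1]}}

```text
clock: 26.37
position: [531.1, -81.5, 61.9]
ee_rot: [-0.001, 1.0, -0.0, 0.001]
contact_force: [-2.1, 1.3, 8.5]
gripper_width: 22.9
grasp_force: 59.9
```

Emit:
{"name": "apply_moves", "arguments": {"delta_rot": [[0,0,0],[0,0,0],[0,0,0],[0,0,0],[0,0,0],[0,0,0],[0,0,0],[0,0,0],[0,0,0],[0,0,0]], "xyz": [[0,0,0],[0,0,0],[0,0,-0.2],[0,0,-0.8],[0,0,-1],[0,0,-1],[0,0,-1],[0,0,0],[0,0,0],[0,0,0]], "hand": [0.05,0.05,0.05,0.05,0.05,0.05,0.05,-1,-1,-1]}}

```text
clock: 27.2
position: [529.9, -81.3, 159.8]
ee_rot: [-0.0, 1.0, 0.0, -0.001]
contact_force: [0.1, -1.1, 0.1]
gripper_width: 75.0
grasp_force: 0.0
```

Run:
```python
from h import *
w,s=wshot("w_end.png");p=s["position"];print(p,s["clock"]);s=dict(s,ee_rot=np.array([0,1,0,0.]))
u,v=proj(w,s,[530,-81,92]).astype(int);c=wcloud(w,s,(u-50,v-60,u+50,v+50))
c=c[np.hypot(c[:,0]-528,c[:,1]+81)<36]
print(np.histogram(c[:,2],bins=range(0,130,2))[0])
q=c[abs(c[:,2]-96)<4]
if len(q)>20:
    A=np.c_[q[:,:2]-[529,-81],np.ones(len(q))];print("brim plane",np.linalg.lstsq(A,q[:,2],rcond=None)[0].round(4),cv2.minEnclosingCircle(q[:,:2].astype(np.float32)))
q=c[abs(c[:,2]-106.5)<2];print("collar top",len(q),np.median(q[:,2]))
im=eyes.get_image("scene")
for x in(527,): 
    K=im["camera_matrix"]
    cl=cloud(im,np.pad(np.ones((110,70),bool),((160,210),(330,240))));cl=cl[np.hypot(cl[:,0]-528,cl[:,1]+81)<34];print(np.histogram(cl[:,2],bins=range(0,130,2))[0])
```

```text
[529.87231251 -81.28003739 159.82207731] 27.2
[   0    0    0    0    0  106  419   18    0    1    2  117  320   10
    0    0    0    0    0    0    0    0    0    0    0   31  358  103
    0    0    0    0    0    0    0    0    0   43  352   85    0    0
    0    0    0    4    6  788 3398   89   36   29  200  507   10   21
   56   54   22   18  135   34    0    0]
brim plane [ 3.4000e-03 -5.0000e-04  9.6587e+01] ((531.016357421875, -80.98657989501953), 30.209423065185547)
collar top 690 106.4523306367026
[  0   0   0   2  42  68  12   1   3  10  76  85  18   7   3   8   4   7
   3   0   0   0   0   8  31  91  43   6   7   8   2   0   0   0   1   7
  28  91  28   7   1   0   0   0   0  16  73 100  14  11   4  28  10   7
   1   4   5   5   4   6   1   0   0   0]
```

```bash
python3 -c "
from bench import arm
print(arm.job_done())"
```

```text
the job is handed in; nothing more can be done
None
```

I threaded the three brown plates onto the rod, tallest collar first, then middle, then shortest. Each lies flat and fully home on the one below, going by the depth measurements after I let go. The highest force I read was about 9 N, I never went near the beaker, pen or marker, and I handed the job in at about 27 s.

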